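# Ready the tube carousel for its next tube

## Task

Get the tube carousel ready for loading: push its spokes round until the spoke with the one empty place points straight at the post of the funnel arm, then push the funnel arm round on its post all the way to its stop, so that the funnel stands centrally above the empty place. Push only the spokes and the arm, not the tubes; leave every tube down in its sleeve and the things round about where they are.

Things in the scene. Friction and masses are not known exactly. Their poses are not given: they have to be found in the camera images.
- carousel_axis (a point): Vertical axis of a hand-turned tube carousel, 250 mm across; this point is level with the upper faces of its spokes (z = 0.120). The carousel turns either way without limit against a light drag (0.22 N m, about 2 N at a spoke's end) and stays where it is left. The stand under it is fixed to the worktop.
- carousel: Hub 54 mm wide with five equal white spokes 72 degrees apart: level bars 14 mm wide, z 0.104 to 0.120, reaching 125 mm from the axis. 70 mm from the axis each has an upright sleeve, 27 mm in outer diameter, z 0.022 to 0.120; four hold a tube. Origin on the axis at the worktop, x axis along the spoke with the empty place, z up; it turns with the carousel.
- empty_place (a point): Centre of the mouth (z = 0.120) of the one sleeve without a tube: a hole 20 mm wide, 70 mm from the carousel axis; it turns with the carousel. This point's x axis points outward along its spoke.
- post_axis (a point): Vertical hinge axis of the funnel arm, at the arm's mid height (z = 0.164), on a post 185 mm from the carousel axis, outside the spokes. The arm is an aluminium bar 14 mm wide and 16 mm deep (from 156 to 172 mm above the worktop), with a round white funnel at its end.
- bar_point (a point): Point in the middle of the funnel arm's bar, 85 mm from its hinge axis, at mid height (z = 0.164); it swings with the arm.
- funnel (a point): Centre of the lower mouth (23 mm wide) of the funnel at the arm's end, 115 mm from the hinge axis, z = 0.153, 33 mm above the spokes' upper faces; the funnel is 44 mm wide at its top, z = 0.173.
- swing_arm (a joint): Angle of the funnel arm (rad): 0 = against its stop, the arm then points from its post straight at the carousel axis and the funnel is 70 mm from that axis; grows as it swings away clockwise seen from above, to 2.0. Light drag (0.15 N m), stays where left.
- tube_1: Red-capped sample tube, 17 mm in diameter and 115 mm tall, loose in a sleeve of the carousel, its cap standing 21 mm above the spoke; origin at the centre of its underside (z = 0.026 when seated), z axis along it.
- tube_2: Red-capped sample tube, 17 mm in diameter and 115 mm tall, loose in a sleeve of the carousel, its cap standing 21 mm above the spoke; origin at the centre of its underside (z = 0.026 when seated), z axis along it.
- tube_3: Red-capped sample tube, 17 mm in diameter and 115 mm tall, loose in a sleeve of the carousel, its cap standing 21 mm above the spoke; origin at the centre of its underside (z = 0.026 when seated), z axis along it.
- tube_4: Red-capped sample tube, 17 mm in diameter and 115 mm tall, loose in a sleeve of the carousel, its cap standing 21 mm above the spoke; origin at the centre of its underside (z = 0.026 when seated), z axis along it.
- bottle_amber: Amber reagent bottle with black cap, 48 mm in diameter, 105 mm tall, loose beside the post, under the swing of the arm; a bystander; origin at the centre of its underside.
- bottle_small: Small white reagent bottle with red cap, 38 mm in diameter, 78 mm tall, loose; a bystander; origin at the centre of its underside.
- tape_roll: Roll of tan tape lying flat, 100 mm in diameter, 25 mm high, loose; a bystander; origin at the centre of its underside.
- marker_a: White marker with blue cap, 135 mm long (along its y), 16 mm thick, lying loose; a bystander; origin at the centre of its underside.
- label_roll: Roll of labels, 57 x 62 x 57 mm, loose; a bystander; origin at the centre of its underside.
- ring_a: White screw cap, 55 mm in diameter, 26 mm high, lying loose; a bystander; origin at the centre of its underside.

How it is judged:
On the way, in this order (a step that is already met when the one before it is completed fails the run):
1. the empty place is about at the loading position (less than 120 mm, ideally 115 mm, from the axis of the arm's post), with the arm still swung away (horizontal distance between empty_place and post_axis below 0.12 m and value of joint swing_arm above 0.3 rad), for 0.1 s.
2. the arm is against its stop (value of joint swing_arm below 0.08 rad), for 0.1 s.
At the end, for the whole second after the job is handed in: The funnel arm is within 0.08 rad of its stop, the funnel's axis is within 8 mm (seen from above) of the centre of the empty place, both are at rest, and all four tubes are down in their sleeves (within 6 mm) (horizontal distance between funnel and empty_place below 0.008 m and value of joint swing_arm below 0.08 rad and velocity of joint swing_arm between -0.05 and 0.05 rad/s and angular speed of carousel below 0.05 rad/s and height (world z) of tube_1 between 0.022 and 0.032 m and height (world z) of tube_2 between 0.022 and 0.032 m and height (world z) of tube_3 between 0.022 and 0.032 m and height (world z) of tube_4 between 0.022 and 0.032 m); the robot touches nothing.
It fails at once if a tube is drawn up out of its sleeve (more than 10 mm) (height (world z) of any of tube_1, tube_2, tube_3, tube_4 above 0.036 m).
It fails at once if a tube is pushed on with more than 3 N (contact force between the fingers and tube_1 above 3 N or contact force between the fingers and tube_2 above 3 N or contact force between the fingers and tube_3 above 3 N or contact force between the fingers and tube_4 above 3 N).
It fails at once if a bystander is moved by more than 15 mm (distance of any of bottle_amber, bottle_small, tape_roll, marker_a, label_roll, ring_a from where it was at the start of the episode above 0.015 m).
It also fails if it takes over 64 s, if anything falls off the work surface, if the arm or the gripper's body presses on something with over 40 N, if the wrist force passes 120 N, or if a joint passes its speed limit or range.

## Robot

A 6-joint arm with a two-finger parallel gripper is mounted at the origin on a cart in front of the work surface, level with it; the furniture and walls round the work are solid. World frame = base frame: x ahead of the robot, y to its left, z up, the work surface at z = 0. Lengths are in m, angles in rad, forces in N, time in s.
With the tool pointing down it reaches from about 0.375 to 0.9 m from the base axis. Payload 3.1 kg.
Tool frame: the origin (TCP) lies at the centre of the arm's flange, where the gripper is bolted on; the fingertips stand 173 mm ahead of it and the grasp point (between the pads) lies 155 mm ahead of it; z points along the fingers, y is the line along which they close (so a half turn about z gives the same grasp; the last joint's range is limited). The gripper opens to 85 mm and grips with 20 to 120 N. Pads are 22 mm wide; open, the fingers measure 114 mm over their backs; the gripper's body (76 mm by 85 mm) begins 54 mm behind the grasp point. The pads swing forward as they close: fully open they stand 13 mm farther back than shut.
Start: joints at [-1.292, 0.527, 1.433, -0, 1.181, -0.178], TCP at [0.276, -0.561, 0.405] pointing down, gripper open.
Joint ranges: [-3.08, 3.08], [-0.75, 2.2], [0.22, 2.44], [-1.43, 4.57], [0, 2.65], [-2.85, 2.85]. Speed limits (rad/s): [2.79, 2.79, 3.14, 3.14, 3.14, 3.14].

## Interface

Orientations are given as a unit quaternion [x, y, z, w].
In Python, from station import * gives the robot as it stands.
- The arm moves only by the shell command python3 -m jog 'ROWS' [OPENING] [FORCE]. ROWS is a JSON object of lists of equal length, an entry for each row: "linear": the shift along the world's x, y, z in mm, a list of three; "turn": the turn about the world's z in units of 5 degrees (1.0 is 5 degrees). A call has 1 to 12 rows; each row shifts and turns the commanded pose from where the row before left it; what a row does not reach is not made up. A row lasts 1/8 s, in which the tool goes at most 62.5 mm and 10.7 degrees, less where a joint would pass 70% of its speed; a pose out of reach is approached as far as the arm can. A call is refused whole if a number of a shift passes 62.5 or a number of a turn 1, either way. A call with a gripper value outside its range is refused whole. OPENING is the opening, from 0 (shut) to 1 (fully open), set as the call begins (- or left out, the last holds). The fingers move at their own pace and stop on an object; FORCE is the grip in N (left out, the last holds). Time passes only in rows, so rows that do not move let the fingers close. It gives the time, the measured TCP pose, the force, the opening and the grip force at its end, in the units of the state.
- sense(): the state, without advancing time (a new reading comes with each control period).
- snapshot(name): name is "side" or "top"; returns the picture (420x560x3 uint8, red, green, blue); there is no depth.
- get_calibration(name): a dict with "fx", "fy", "cx", "cy" (pixels), "dist_coeffs" ([k1, k2, p1, p2, k3] as OpenCV has them; the pictures are not rectified), "world_to_cam" (4x4, takes a point from world to camera coordinates). Camera axes: x right, y down, z forward; pixel columns grow to the right and rows downward; lengths in m; the calibration is good to about 2 mm. A picture is of the moment at which its call begins. get_calibration takes no time and is no camera call.
- sign_off(): hands the job in; it is judged then, once.
The state is a dict: "t": time; "q": joint angles; "qd": joint speeds; "tau": joint torques, N m; "tcp_pos": TCP position; "tool_rot": TCP orientation; "force": force on the tool from outside, world axes, zero at the start; "ft_torque": the same for the moment, N m; "finger_gap": opening from 0.0 (shut) to 1.0 (fully open); "gripper_force": force on a finger pad.
Only numpy, scipy, OpenCV 4.12 (cv2) and the standard library are available. Lean on these libraries where they do the work, as an engineer would, in place of code of your own. Each camera call takes 0.05 s, during which the arm holds its last target. There are 200 camera calls.

## Working session

There is one attempt and no reset: what is moved stays moved. The work goes in short steps, Python scripts to look and compute and a shell command to move; the robot and the scene stay as the last step left them, time stands still between calls to the robot, and variables do not carry over. Pictures are saved under pics/ and viewed, at most 10 in all, crops included, and the job is handed in when it is done.

```bash
mkdir -p pics; cat > h.py <<'E'
from station import *
import numpy as np, cv2
def shot(c,n):
    im=snapshot(c); cv2.imwrite(f'pics/{n}.png',im[:,:,::-1]); return im
def ray(c,uv,z):
    k=get_calibration(c);K=np.array([[k['fx'],0,k['cx']],[0,k['fy'],k['cy']],[0,0,1.]])
    p=cv2.undistortPoints(np.array(uv,float).reshape(-1,1,2),K,np.array(k['dist_coeffs'])).reshape(-1,2)
    T=np.array(k['world_to_cam']);R,t=T[:3,:3],T[:3,3];o=-R.T@t
    d=np.c_[p,np.ones(len(p))]@R
    return o+d*((z-o[2])/d[:,2])[:,None]
def proj(c,P):
    k=get_calibration(c);K=np.array([[k['fx'],0,k['cx']],[0,k['fy'],k['cy']],[0,0,1.]])
    T=np.array(k['world_to_cam'])
    return cv2.projectPoints(np.array(P,float).reshape(-1,1,3),cv2.Rodrigues(T[:3,:3])[0],T[:3,3],K,np.array(k['dist_coeffs']))[0].reshape(-1,2)
E
python3 - <<'E'
from h import *
a=shot('top','t0');b=shot('side','s0')
cv2.imwrite('pics/b0.png',cv2.resize(a,(800,600),interpolation=cv2.INTER_CUBIC)[:,:,::-1])
for c in('top','side'):
    T=np.array(get_calibration(c)['world_to_cam']);print(c,-T[:3,:3].T@T[:3,3])
E
```

```text
top [ 0.3425005  -0.05553404  1.06043028]
side [-0.78450478  0.04531068  0.7188527 ]
```

View pics/b0.png

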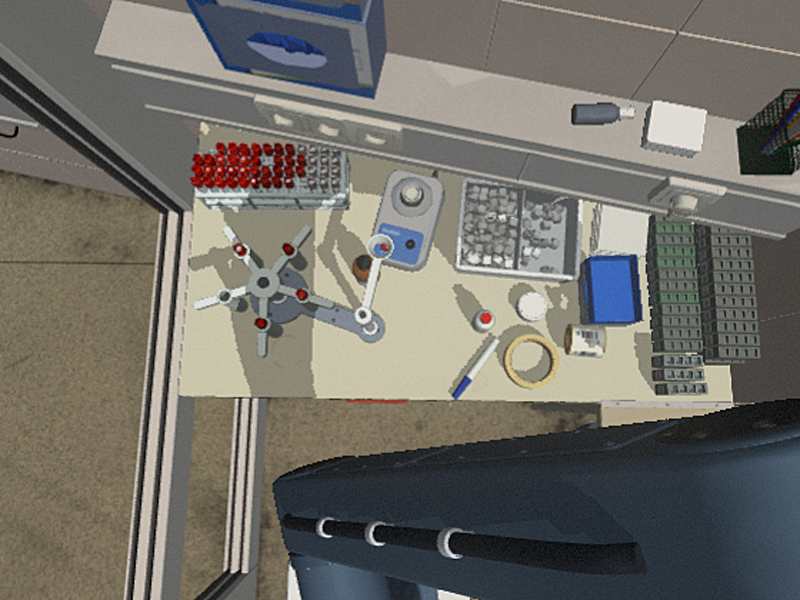

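View pics/s0.png

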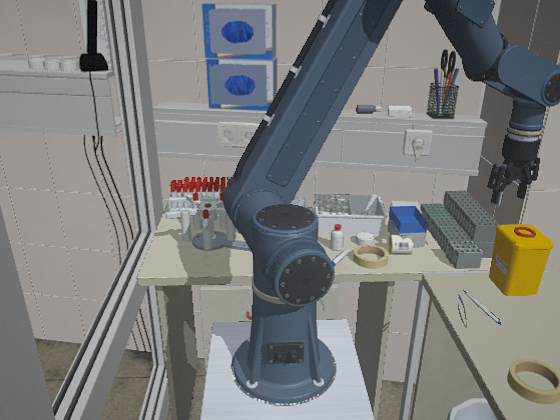

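The top view (800 px copy) shows the hub at (264,283), the empty sleeve at (225,297) on the left spoke, red caps at (239,250), (288,249), (302,295) and (261,323), the post at (363,315) and the funnel at (380,247). The side view is mostly blocked by the robot.

```bash
python3 - <<'E'
from h import *
np.set_printoptions(precision=4,suppress=True)
im=cv2.imread('pics/t0.png');hsv=cv2.cvtColor(im,cv2.COLOR_BGR2HSV)
m=((hsv[:,:,0]<8)|(hsv[:,:,0]>172))&(hsv[:,:,1]>150)&(hsv[:,:,2]>60)
n,l,s,c=cv2.connectedComponentsWithStats(m.astype('uint8'))
caps=[c[i] for i in range(1,n) if s[i,4]>12 and 150<c[i][1]<240 and c[i][0]<230]
print(caps); P=ray('top',caps,.141);print(P)
g=lambda p,z:ray('top',np.array(p,float)*.7,z)
hub=g([264,283],.12)[0];print('hub',hub)
post=g([363,315],.172)[0];print('post',post,np.linalg.norm((post-hub)[:2]))
fun=g([380,247],.173)[0];print('fun',fun,np.linalg.norm((fun-post)[:2]))
e=g([225,297],.12)[0];print('empty',e,np.linalg.norm((e-hub)[:2]))
an=lambda d:np.degrees(np.arctan2(d[1],d[0]))
print('ang empty',an(e-hub),'post',an(post-hub),'caps',[an(p-hub) for p in P],'arm',an(fun-post),an(hub-post))
for n_,p,z in[('small',(484,320),.07),('amber',(362,267),.1),('tape',(530,360),.02),('bluebox',(410,215),.06),('arm',(0,0),0),('capsrack',(270,165),.1),('shelf',(300,115),.0),('edgeL',(180,395),0)]:print(n_,g(p,z)[0])
E
```

```text
[array([168.0323, 174.6452]), array([200.8 , 173.68]), array([210.5588, 205.3824]), array([181.7407, 225.7407])]
[[0.5849 0.2345 0.141 ]
 [0.5882 0.1559 0.141 ]
 [0.5113 0.129  0.141 ]
 [0.462  0.1944 0.141 ]]
hub [0.5323 0.1966 0.12  ]
post [0.472  0.0224 0.172 ] 0.18429066700384272
fun [ 0.5831 -0.0022  0.173 ] 0.11385471999937932
empty [0.5074 0.2613 0.12  ] 0.06932861203852961
ang empty 111.04611445526784 post -109.12464957498459 caps [np.float64(35.76932509887625), np.float64(-36.05397434963504), np.float64(-107.3124141594414), np.float64(-178.19996941437972)] arm -12.49297715600345 70.87535042501543
small [ 0.4805 -0.1818  0.07  ]
amber [0.5667 0.0327 0.1   ]
tape [ 0.415  -0.2711  0.02  ]
bluebox [ 0.675  -0.0493  0.06  ]
arm [1.1572 0.8194 0.    ]
capsrack [0.7529 0.2034 0.1   ]
shelf [0.9029 0.1755 0.    ]
edgeL [0.3434 0.3725 0.    ]
```

The geometry fits the nominal 185, 115 and 70 mm. The empty spoke is at about 109° and must go to 251°, so +142° CCW. I'll do two strokes of about 71° on the far side of the hub, away from the post. First I'll shut the gripper and travel there high.

```bash
python3 -c "
from h import *
from scipy.spatial.transform import Rotation as R
print(R.from_quat(sense()['tool_rot']).as_matrix().round(2))"
python3 -m jog '{"linear":[[30,60,0],[30,60,0],[30,60,0],[30,60,0],[30,60,0],[30,60,0],[30,60,0],[30,60,0],[30,60,0],[30,60,0],[20,60,0],[0,10,0]],"turn":[0,0,0,0,0,0,0,0,0,0,0,0]}' 0
```

```text
[[ 0.9   0.44 -0.  ]
 [ 0.44 -0.9   0.  ]
 [ 0.   -0.   -1.  ]]
t: 1.6
tcp_pos: [0.5755, 0.0711, 0.4042]
tool_rot: [0.973, 0.229, 0.0, -0.0]
force: [-0.4, -0.5, 0.6]
finger_gap: 0.005
gripper_force: 0.0
```

```bash
python3 -m jog '{"linear":[[10,20,0],[10,18,0],[0,0,-15],[0,0,-20],[0,0,-20],[0,0,-20],[0,0,-20],[0,0,-20],[0,0,-10],[0,0,0]],"turn":[1,1,1,1,1,0,0,0,0,0]}'
python3 - <<'E'
from h import *
a=shot('top','t1');cv2.imwrite('pics/b1.png',cv2.resize(a[130:280,110:310],(800,600),interpolation=cv2.INTER_CUBIC)[:,:,::-1])
E
```

```text
t: 2.85
tcp_pos: [0.5946, 0.1049, 0.279]
tool_rot: [0.902, 0.432, -0.001, -0.0]
force: [0.2, -1.0, 0.0]
finger_gap: 0.003
gripper_force: 0.0
```

View pics/b1.png

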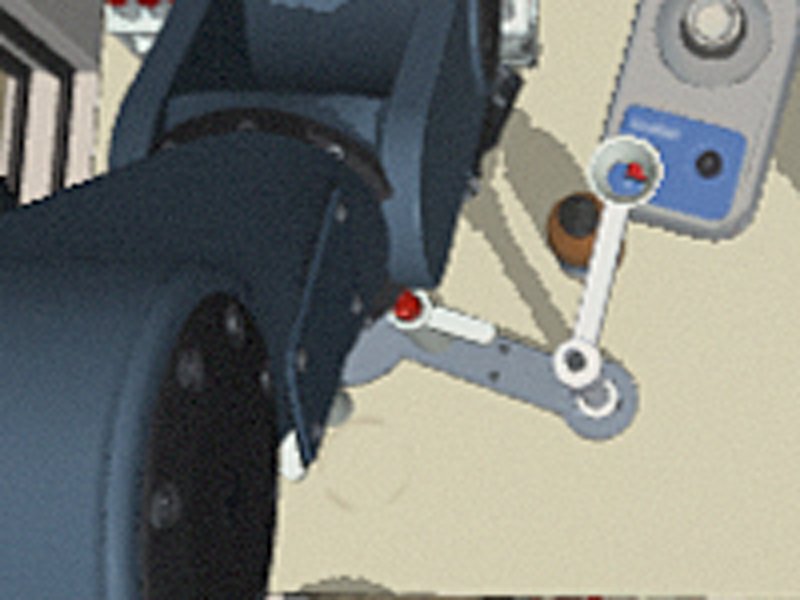

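Nothing has been disturbed: the spoke near the post has its cap at (408,305), the funnel is still swung out at (627,172), and the bottle is standing. Now the first arc.

```bash
python3 -m jog '{"linear":[[7.8,5.8,0],[7.2,6.5,0],[6.7,7.1,0],[6.0,7.6,0],[5.3,8.1,0],[4.6,8.5,0],[3.8,8.9,0],[3.0,9.2,0]],"turn":[1,1,1,1,1,1,1,1]}'
python3 -m jog '{"linear":[[2.2,9.4,0],[1.4,9.6,0],[0.6,9.7,0],[-0.3,9.7,0],[-1.1,9.6,0],[-2,9.5,0],[-1.4,4.7,0],[-1.4,4.6,0],[0,0,0]],"turn":[1,1,1,1,1,1,0.5,0.5,0]}'
python3 - <<'E'
from h import *
print(sense()['q'])
a=shot('top','t2');cv2.imwrite('pics/b2.png',cv2.resize(a[130:280,110:310],(800,600),interpolation=cv2.INTER_CUBIC)[:,:,::-1])
E
```

```text
t: 3.9
tcp_pos: [0.6404, 0.1665, 0.2811]
tool_rot: [0.699, 0.715, 0.001, 0.002]
force: [1.6, -2.2, -0.6]
finger_gap: 0.005
gripper_force: 1.2
t: 5.03
tcp_pos: [0.6373, 0.2341, 0.2802]
tool_rot: [0.453, 0.892, 0.0, 0.0]
force: [0.5, -0.8, 0.5]
finger_gap: -0.003
gripper_force: 0.5
[ 1.87793800e-01  7.42568085e-01  1.38530350e+00  1.52497611e-04
  1.01348475e+00 -4.43760393e-01]
```

View pics/b2.png

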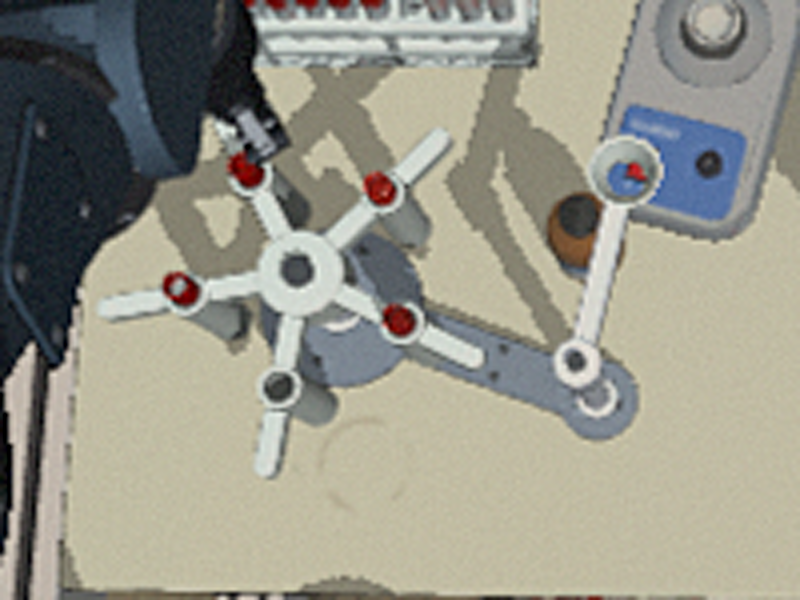

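Stroke 1 worked: the hub is at (297,270), the empty sleeve at (280,386) and the caps are all seated. Now I'll measure the angles, then back off, lift and return.

```bash
cat >> h.py <<'E'
def ang(pts):  # crop px of hub, post, empty, caps..
    g=lambda p,z:ray('top',np.array([p],float)/4+[110,130],z)[0]
    h=g(pts[0],.12);P=g(pts[1],.172);a=lambda d:np.degrees(np.arctan2(d[1],d[0]))%360
    print('hub',h,'post',P,a(P-h),'empty',a(g(pts[2],.12)-h),'tips/caps',[a(g(p,.12)-h) for p in pts[3:]])
E
python3 -c "
from h import *
ang([(297,270),(577,362),(280,386),(266,472),(103,308),(481,359),(447,134)])"
python3 -m jog '{"linear":[[5,-15,0],[4,-15,0],[0,0,30],[0,0,40],[0,-40,0],[-20,-45,0],[-20,-15,0],[0,0,-35],[0,0,-35],[0,0,0]],"turn":[-1,-1,-1,-1,-1,-1,-1,-1,-1,-1]}'
python3 -m jog '{"linear":[[0,0,0],[0,0,0],[0,0,0],[0,0,0],[0,0,0]],"turn":[-1,-1,-1,-1,-1]}'
```

```text
hub [0.53380281 0.19798357 0.12      ] post [0.47196079 0.02210348 0.172     ] 250.62758057572188 empty 175.04692337602728 tips/caps [np.float64(174.66549806462388), np.float64(102.04281506150102), np.float64(244.94574163925145), np.float64(314.593043513813)]
t: 6.32
tcp_pos: [0.6042, 0.1038, 0.2762]
tool_rot: [0.788, 0.615, -0.004, -0.003]
force: [-0.7, 0.2, 0.3]
finger_gap: 0.003
gripper_force: 0.0
t: 6.95
tcp_pos: [0.6056, 0.1041, 0.2792]
tool_rot: [0.903, 0.43, -0.001, -0.001]
force: [-0.5, -0.1, 0.1]
finger_gap: -0.0
gripper_force: 0.0
```

```bash
python3 -m jog '{"linear":[[7.0,6.3,0],[6.6,7.0,0],[6,7.5,0],[5.3,8.0,0],[4.5,8.5,0],[3.9,8.9,0],[3.2,9.2,0],[2.4,9.4,0]],"turn":[1,1,1,1,1,1,1,1]}'
python3 -m jog '{"linear":[[1.6,9.6,0],[0.7,9.7,0],[-0.1,9.7,0],[-1,9.7,0],[-1.8,9.6,0],[-2.5,9.4,0],[-1.5,4.7,0],[-1,3,0],[0,0,0]],"turn":[1,1,1,1,1,1,0.5,0.5,0]}'
python3 - <<'E'
from h import *
a=shot('top','t3');cv2.imwrite('pics/b3.png',cv2.resize(a[130:280,110:310],(800,600),interpolation=cv2.INTER_CUBIC)[:,:,::-1])
E
```

```text
t: 7.95
tcp_pos: [0.6453, 0.1683, 0.2794]
tool_rot: [0.699, 0.715, -0.001, -0.0]
force: [1.1, -2.5, 0.4]
finger_gap: -0.001
gripper_force: 1.1
t: 9.07
tcp_pos: [0.6394, 0.2341, 0.2795]
tool_rot: [0.453, 0.892, -0.0, -0.001]
force: [0.2, -0.3, 1.5]
finger_gap: -0.002
gripper_force: 0.5
```

View pics/b3.png

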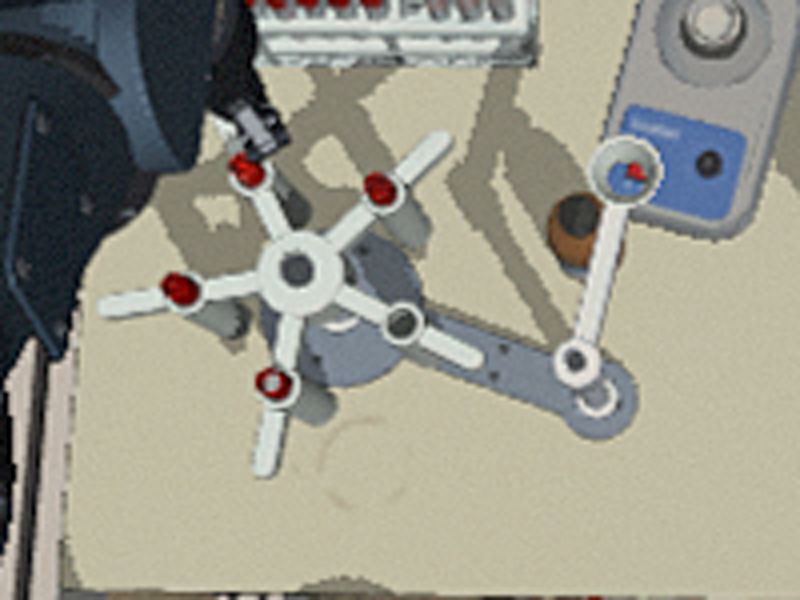

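The empty sleeve is at (403,323), with its spoke tip at (481,359), on the post's side of the hub but a few degrees short.

```bash
python3 -c "
from h import *
ang([(297,270),(577,362),(403,323),(481,359),(265,472),(103,308),(447,134)])
g=lambda p,z:ray('top',np.array([p],float)/4+[110,130],z)[0]
print(np.linalg.norm((g((403,323),.12)-g((577,362),.172))[:2]))"

```

```text
hub [0.53380281 0.19798357 0.12      ] post [0.47196079 0.02210348 0.172     ] 250.62758057572188 empty 244.2112877211062 tips/caps [np.float64(244.94574163925145), np.float64(174.3901037043398), np.float64(102.04281506150102), np.float64(314.593043513813)]
0.11405408648916622
```

```bash
python3 -m jog '{"linear":[[-2,5,0],[-1.9,4.6,0],[0,0,0],[5,-12,0],[4,-12,0],[0,0,35],[0,0,50],[0,-60,20],[0,-60,0],[0,-60,0],[0,-50,0],[0,0,0]],"turn":[0.5,0.5,0,0,0,0,0,-1,-1,-1,-1,-1]}'
python3 - <<'E'
from h import *
a=shot('top','t4');cv2.imwrite('pics/b4.png',cv2.resize(a[130:280,110:310],(800,600),interpolation=cv2.INTER_CUBIC)[:,:,::-1])
E
```

```text
t: 10.62
tcp_pos: [0.6449, -0.015, 0.3846]
tool_rot: [0.604, 0.797, -0.0, 0.0]
force: [-0.3, 1.2, 0.4]
finger_gap: -0.001
gripper_force: 0.0
```

View pics/b4.png

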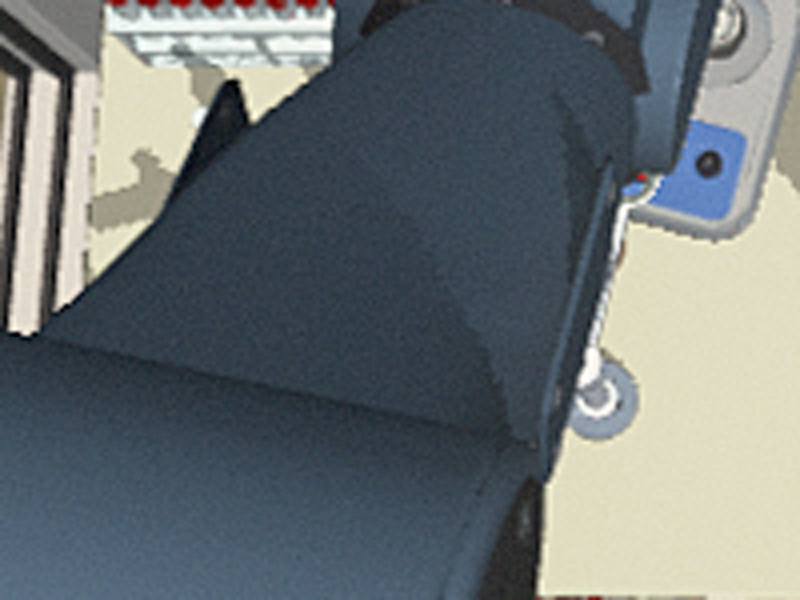

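The arm hides the scene from here. I'll move across to the right of the funnel bar, still high, and look again.

```bash
python3 -m jog '{"linear":[[-20,-20,0],[-30,-20,0],[-30,-20,0],[-27,-20,0],[0,0,0],[0,0,0]],"turn":[-1,-1,-1,-1,-1,-0.6]}'
python3 - <<'E'
from h import *
a=shot('top','t5');cv2.imwrite('pics/b5.png',cv2.resize(a[130:280,110:310],(800,600),interpolation=cv2.INTER_CUBIC)[:,:,::-1])
E
```

```text
t: 11.42
tcp_pos: [0.5373, -0.0901, 0.3847]
tool_rot: [0.777, 0.63, 0.0, -0.0]
force: [0.0, -0.2, 0.1]
finger_gap: -0.0
gripper_force: 0.0
```

View pics/b5.png

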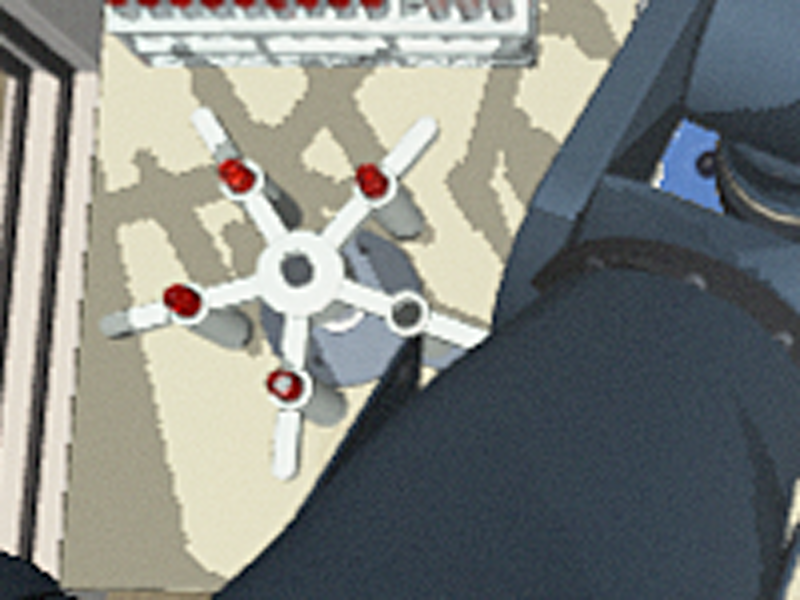

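The carousel is in clear view: the empty sleeve is at (407,314), the spoke ends at (285,473), (107,324), (201,116) and (432,123), and the tubes are seated.

```bash
python3 -c "
from h import *
ang([(298,269),(577,362),(407,314),(285,473),(107,324),(201,116),(432,123)])
g=lambda p,z:ray('top',np.array([p],float)/4+[110,130],z)[0]
print([np.linalg.norm(g(q,.12)-g((298,269),.12)) for q in [(407,314),(285,473),(107,324),(201,116),(432,123)]])"

```

```text
hub [0.53442816 0.19741125 0.12      ] post [0.47196079 0.02210348 0.172     ] 250.38750725063068 empty 248.24619724997592 tips/caps [np.float64(179.68766010675822), np.float64(107.21459925485708), np.float64(34.40120987200956), np.float64(320.0929834041207)]
[np.float64(0.07261271023115443), np.float64(0.12344356075132482), np.float64(0.11885588251292808), np.float64(0.11588417069237691), np.float64(0.12078179423718524)]
```

The mean spoke angle is 249.9° against a target of about 250.5°, so the carousel is aligned. Next I'll lower beside the bar and swing it.

```bash
python3 -m jog '{"linear":[[0,15,0],[0,20,-10],[0,15,-20],[0,5,-20],[0,0,-4],[0,0,0],[0,8,0],[0,8,0],[0,8,0],[0,0,0]],"turn":[0,0,0,0,0,0,0,0,0,0]}'
python3 -m jog '{"linear":[[2.6,5.8,0],[2.1,6,0],[1.6,6.2,0],[1.1,6.3,0],[0.5,6.3,0],[-0.1,6.4,0],[-0.6,6.3,0],[-1.2,6.3,0]],"turn":[1,1,1,1,1,1,1,1]}'
python3 -m jog '{"linear":[[-1.7,6.1,0],[-2.2,6,0],[-2.8,5.7,0],[-3.2,5.5,0],[-3.7,5.2,0],[-2,2.4,0],[-2,2.4,0],[0,0,0]],"turn":[1,1,1,1,1,0.5,0.5,0]}'
```

```text
t: 12.72
tcp_pos: [0.5377, -0.0098, 0.3307]
tool_rot: [0.776, 0.631, 0.0, 0.0]
force: [0.3, -0.5, -0.1]
finger_gap: 0.001
gripper_force: 0.0
t: 13.72
tcp_pos: [0.5446, 0.0386, 0.3307]
tool_rot: [0.513, 0.859, 0.0, 0.002]
force: [1.5, -1.9, -0.9]
finger_gap: 0.002
gripper_force: 1.2
t: 14.72
tcp_pos: [0.5269, 0.0723, 0.3308]
tool_rot: [0.274, 0.962, 0.0, 0.001]
force: [1.9, -1.0, -0.2]
finger_gap: 0.001
gripper_force: 0.9
```

```bash
python3 -m jog '{"linear":[[-2.2,2.3,0],[-2.2,2.3,0],[-2.3,2.2,0],[-2.4,2.1,0],[-2.4,2,0],[0,0,0]],"turn":[0.5,0.5,0.5,0.5,0.5,0]}'
python3 -m jog '{"linear":[[-1.2,1,0],[-1.2,1,0],[-1.2,1,0],[0,0,0]],"turn":[0.3,0.2,0.2,0]}'
python3 - <<'E'
from h import *
a=shot('top','t6');cv2.imwrite('pics/b6.png',cv2.resize(a[130:280,110:310],(800,600),interpolation=cv2.INTER_CUBIC)[:,:,::-1])
E
```

```text
t: 15.48
tcp_pos: [0.5149, 0.083, 0.3308]
tool_rot: [0.168, 0.986, -0.0, 0.0]
force: [0.9, -0.6, 1.0]
finger_gap: -0.004
gripper_force: 0.7
t: 15.98
tcp_pos: [0.5134, 0.0848, 0.3309]
tool_rot: [0.137, 0.991, -0.001, 0.004]
force: [6.5, -8.2, -2.0]
finger_gap: 0.001
gripper_force: 4.2
```

View pics/b6.png

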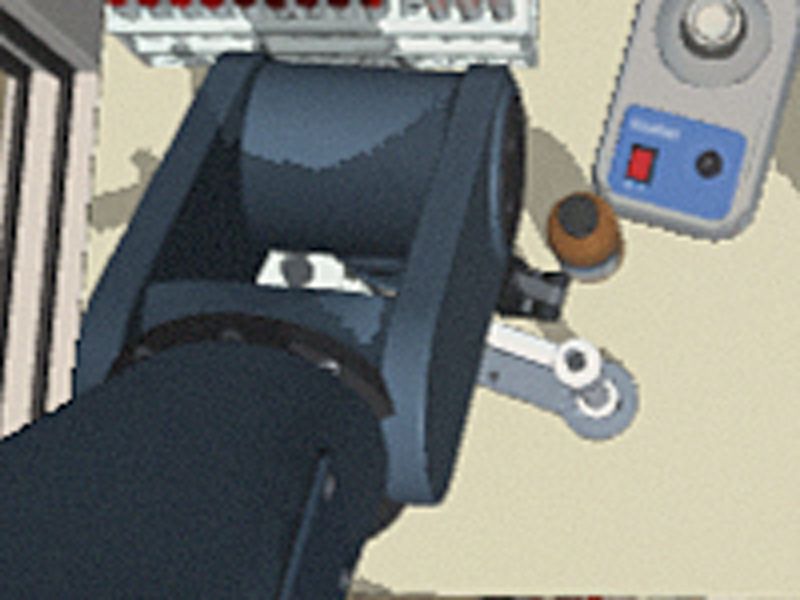

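The force rose to about 10 N, so the arm is on its stop. The bar now points left from the post at (577,362) and the bottle hasn't moved. I'll back off, lift clear and check.

```bash
python3 -m jog '{"linear":[[4,-4,0],[10,-10,0],[0,-5,20],[0,0,50],[0,-30,30],[0,-60,0],[0,-60,0],[-20,-60,0],[-20,-60,0],[-20,-60,0],[-10,-40,0],[0,0,0]],"turn":[0,0,0,0,0,0,0,0,0,0,0,0]}'
python3 - <<'E'
from h import *
a=shot('top','t7');cv2.imwrite('pics/b7.png',cv2.resize(a[130:280,110:310],(800,600),interpolation=cv2.INTER_CUBIC)[:,:,::-1])
E
```

```text
t: 17.52
tcp_pos: [0.4548, -0.3038, 0.4301]
tool_rot: [0.14, 0.99, 0.0, -0.0]
force: [1.3, 0.0, -0.8]
finger_gap: -0.0
gripper_force: 0.0
```

View pics/b7.png

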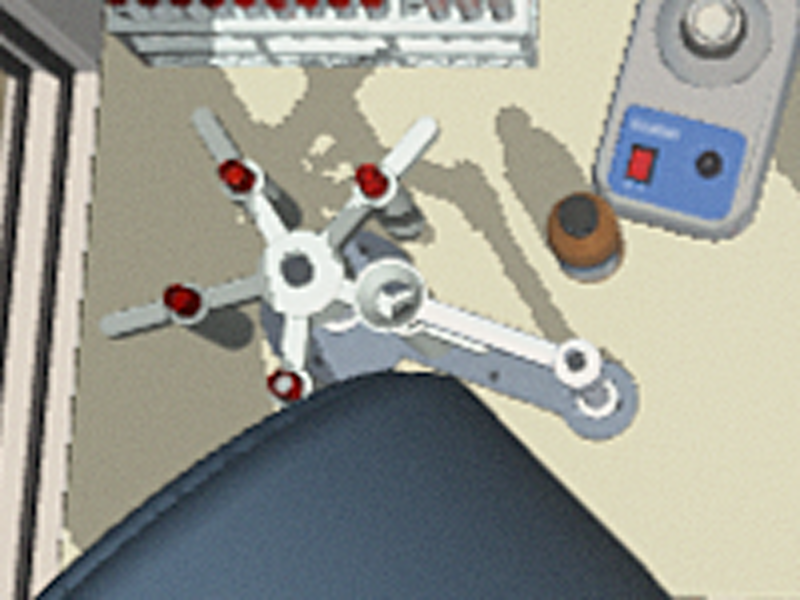

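The funnel now stands at (390,293) above the empty place, all four tubes are seated, and the bottle is where it was. One quick numeric check before handing in.

```bash
python3 -c "
from h import *
g=lambda p,z:ray('top',np.array([p],float)/4+[110,130],z)[0]
f=g((390,293),.173);e=g((407,314),.12);p=g((577,362),.172);h=g((298,269),.12)
a=lambda d:np.degrees(np.arctan2(d[1],d[0]))
print(f,e,np.linalg.norm((f-e)[:2]),a(f-p),a(h-p))"
```

```text
[0.5102577  0.12977427 0.173     ] [0.5075165  0.12996965 0.12      ] 0.002748154429150403 70.4202801292746 70.38750725063069
```

```bash
python3 -c "
from station import *
print(sign_off())"
```

```text
the job is handed in; nothing more can be done
None
```

The job is handed in: the empty place points at the post and the arm is on its stop. In the last picture the funnel measured about 3 mm off the centre of the empty place (limit 8 mm), with all four tubes seated and the amber bottle not visibly moved; the other bystanders were outside that crop and weren't re-checked.

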